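Close the pressure cooker on a lemon

TASK

Get the lemon that lies beside the pressure cooker ready for cooking for marmalade: lower it into the pot, then lower the lid onto the pot, with its two jaws clear of the pot's handles, until it lies level and fully home. Turn the lid's knob clockwise until it clicks past its detent and stays there, so that the jaws grip under the rim, then fold the raised steam-valve lever down flat. Lower things in rather than dropping them, leave the pot standing where it is, and do not disturb the other things on the worktop.

Things in the scene. Friction and masses are not known exactly. Their poses are not given: they have to be found in the camera images.
- pot: Open steel pressure-cooker pot, 2.4 kg, on the worktop. Origin: centre of its underside, z up. 180 mm across outside, 172 mm inside; inner floor at z = 8 mm, rim at z = 100 mm: a flange 196 mm across and 5 mm thick. Two black side handles on its own +x and -x side reach 127 mm from the axis, 66 mm wide, tops at z = 89 mm.
- pot_rim (a point): Centre of the pot's mouth, at rim height (100 mm above its underside). Axes as the pot's.
- lid: Steel lid, 0.61 kg with its parts, lying right way up on a cork trivet (148 mm across, 16 mm thick). Origin: centre of the underside of its 195 mm flange, which rests on the pot's rim when home; z up. A 165 mm plug, 8 mm deep, below it enters the pot's mouth. A black bridge, 44 mm wide, lies along the lid's y across its top (z = 25 mm) and carries a steel jaw at each end.
- knob_grip (a point): Point on the axis of the lid's central knob at the height to grip it, 57 mm above the lid's origin; axes as the lid's (they do not turn with the knob). Black bar, 58 mm long, 22 mm wide, top 66 mm above the lid's origin, on a round skirt 62 mm across whose top is 32 mm above it. The lid is carried by this knob.
- knob (a joint): Angle of the knob, rad, growing clockwise seen from above, 0 to 1.25. At 0 (jaws open) the bar lies along the lid's x. Detent: from 0.55 a lobe on the knob lifts a sprung ball (about 0.15 N m), passes it at 0.88 and snaps on to about 1.2: locked (stop at 1.25). Let go short of the click it springs back.
- valve (a joint): Angle of the steam-valve lever on the lid, rad: 0 is folded flat (shut), 1.15 fully raised. It stays where it is left.
- valve_tip (a point): Upper face of the free end of the steam-valve lever, a black flap 13 mm wide, 42 mm long. Hinge: 47 mm from the lid's axis, 23 mm above the lid's origin, 140 deg counter-clockwise from the lid's x; the free end points outwards, 89 mm from the axis when flat, its top then 30 mm above the lid's origin. Pushed down from above, it folds.
- lemon: Yellow lemon, 83 x 58 x 58 mm, 0.13 kg, lying on the worktop left of pot and lid (not the one farther off to the left, among the jars). Origin: on its long axis's midpoint but on its underside (29 mm below its centre); its x is its long axis.
- tomato_tin: Small food tin, 57 mm across, 72 mm tall, standing behind the lemon; leave it alone. Origin: centre of its underside.
- cup_white: Plain white cup with a handle, 90 mm tall, standing behind on the right, before the dish-soap; leave it alone. Origin: centre of its underside.
- fork: Steel fork, 196 mm long, lying at the left beyond the lemon; leave it alone. Origin: middle of its underside.
- jaw_lip (a point): Inner edge of the hooked lip of the lid's +y jaw (the -y jaw mirrors it), 14 mm below the lid's origin; axes as the lid's. Jaws are 32 mm wide and hang 16 mm below the lid's origin, outside the rim. Open: lips 103.5 mm from the lid's axis, jaws reach out to 120 mm; locked: 12 mm less, lips under the rim flange. They must come down away from the pot's handles, best at right angles to them.
Things that resemble listed ones, but are neither listed nor needed, are in the scene too. Of the things that look like the lemon, the larger one is meant.

How it is judged:
By the outcome, as a careful person would: the job done as asked, in the order asked, and still so for the second after the job is handed in, with the robot touching nothing.
It also fails if it takes over 64 s, if anything falls off the work surface, if the arm or the gripper's body presses on something with over 40 N, if the wrist force passes 120 N, or if a joint passes its speed limit or range.

ROBOT

A 6-joint arm with a two-finger parallel gripper is mounted at the origin on a cart in front of the work surface, level with it; the furniture and walls round the work are solid. World frame = base frame: x ahead of the robot, y to its left, z up, the work surface at z = 0. Lengths are in m, angles in rad, forces in N, time in s.
With the tool pointing down it reaches from about 0.35 to 0.775 m from the base axis. Payload 7.3 kg.
Tool frame: the origin (TCP) lies midway between the tips of the shut fingers; the grasp point (between the pads) lies 19 mm behind it; z points along the fingers, y is the line along which they close (so a half turn about z gives the same grasp; the last joint's range is limited). The gripper opens to 92 mm and grips with 3 to 60 N. Pads are 19 mm wide; open, the fingers measure 130 mm over their backs; the gripper's body (75 mm by 190 mm) begins 47 mm behind the grasp point.
Start: joints at [-1.49, 0.342, 1.524, -0, 1.275, -0.146], TCP at [0.118, -0.512, 0.227] pointing down, gripper open.
Joint ranges: [-2.53, 2.53], [-0.77, 2.02], [0.04, 2.7], [-1, 4.14], [0.28, 2.66], [-3.11, 3.11]. Speed limits (rad/s): [2.57, 2.57, 3.14, 3.14, 3.14, 3.14].

INTERFACE

Orientations are given as a unit quaternion [w, x, y, z].
In Python, from bench import robot gives the robot as it stands.
- The arm moves only by the tool jog_arm, never from a script. Its argument "targets" is a list of rows, each a list of 3 entries, a list of its own where there are three numbers: the shift along the world's x, y, z in m, then the turn, a rotation vector about the world's x, y, z in degrees, then the opening, from 0 (shut) to 1 (fully open). In form: [[[dx, dy, dz], [ax, ay, az], jaw], ...]. A call has exactly 8 rows; each row is the pose to reach, as a shift and turn from the pose commanded when the call began; what a row does not reach only later rows make up. A row lasts 1/12 s, in which the tool goes at most 41.7 mm and 7.16 degrees, less where a joint would pass 70% of its speed; a pose out of reach is approached as far as the arm can. A call with a gripper value outside its range is refused whole. The fingers move at their own pace and stop on an object; "grip_force" is the grip in N (left out, the last holds). Time passes only in rows, so rows that repeat a pose let the fingers close, or fill a call up. It gives the time, the measured TCP pose, the force, the opening and the grip force at its end, in the units of the state.
- robot.get_state(): the state, without advancing time (a new reading comes with each control period).
- robot.snapshot(name): name is "scene" or "side" or "wrist"; returns a dict with "color" (420x560x3 uint8, red, green, blue), "z_map" (420x560 float32, m along the optical axis (not along the pixel's ray), 0 where there is no reading), "fx", "fy", "cx", "cy" (pixels), "pose" (4x4, takes a point from camera to world coordinates); the wrist camera has in their place "hand_eye" (4x4, takes a point from camera to tool coordinates, whose origin is the TCP and whose axes are the flange's). Camera axes: x right, y up, looking along -z (the intrinsics and any distortion apply to the point x, -y, -z); pixel columns grow to the right and rows downward; lengths in m; the calibration is good to about 2 mm. A picture is of the moment at which its call begins: read the wrist's pose just before it.
- robot.close_job(): hands the job in; it is judged then, once.
The state is a dict: "t": time; "joints": joint angles; "qd": joint speeds; "tau": joint torques, N m; "position": TCP position; "tcp_rot": TCP orientation; "contact_force": force on the tool from outside, world axes, zero at the start; "moment": the same for the moment, N m; "width": finger opening in m; "gripper_force": force on a finger pad.
Only numpy, scipy, OpenCV 4.12 (cv2) and the standard library are available. Lean on these libraries where they do the work, as an engineer would, in place of code of your own. Each camera call takes 0.05 s, during which the arm holds its last target. There are 200 camera calls.

## Working session

There is one attempt and no reset: what is moved stays moved. The work goes in short steps, Python scripts to look and compute and a tool call to move; the robot and the scene stay as the last step left them, time stands still between calls to the robot, and variables do not carry over. Pictures are saved under pics/ and viewed, at most 10 in all, crops included, and the job is handed in when it is done.

Besides the shell and the picture viewer there is one more tool, called after "Call:" by a JSON object that holds its "name" and its "arguments". jog_arm: Moves the arm, as the interface text tells. Its arguments: {"type":"object","properties":{"targets":{"type":"array","items":{"type":"array"}},"grip_force":{"type":"number"}},"required":["targets"]}

```bash
mkdir -p pics; ls; cat > h.py <<'E'
import numpy as np, cv2
from bench import robot
from scipy.spatial.transform import Rotation as R
def snap(name):
    st=robot.get_state(); s=robot.snapshot(name)
    if name=='wrist':
        q=np.array(st['tcp_rot']); T=np.eye(4)
        T[:3,:3]=R.from_quat(q[[1,2,3,0]]).as_matrix(); T[:3,3]=st['position']
        s['pose']=T@np.array(s['hand_eye'])
    np.save(f'{name}.npy',s,allow_pickle=True)
    return s
def load(name): return np.load(f'{name}.npy',allow_pickle=True).item()
def cloud(s):
    z=s['z_map']; v,u=np.mgrid[:z.shape[0],:z.shape[1]]
    P=np.stack([(u-s['cx'])/s['fx']*z,-(v-s['cy'])/s['fy']*z,-z],-1)
    T=np.array(s['pose']); W=P@T[:3,:3].T+T[:3,3]; W[z==0]=np.nan
    return W
def save(s,fn,box=None,k=1):
    c=s['color'][...,::-1]
    if box: c=c[box[1]:box[3],box[0]:box[2]]
    cv2.imwrite(f'pics/{fn}.png',cv2.resize(c,None,fx=k,fy=k,interpolation=cv2.INTER_CUBIC))
E
python3 - <<'E'
from h import *
s=snap('scene'); save(s,'scene1',k=1.4); print({k:v for k,v in s.items() if k not in('color','z_map')})
t=snap('side'); save(t,'side1',k=1.4); print(t['pose'],list(t)); print(robot.get_state())
E
```

```text
pics
{'fx': 531.4227049738714, 'fy': 531.4227049738714, 'cx': 277.84735752615535, 'cy': 209.99781163312105, 'pose': array([[-0.88635821,  0.25238305, -0.38816482, -0.03505249],
       [-0.46230507, -0.43651089,  0.77183694,  1.52847429],
       [ 0.02536039,  0.86357457,  0.50358297,  0.91776039],
       [ 0.        ,  0.        ,  0.        ,  1.        ]])}
[[ 0.98650756  0.05510245 -0.15416403  0.39062791]
 [-0.16300796  0.41806126 -0.89367398 -0.96804665]
 [ 0.01520638  0.90674611  0.42140273  0.66133273]
 [ 0.          0.          0.          1.        ]] ['color', 'z_map', 'fx', 'fy', 'cx', 'cy', 'pose']
{'t': 0.1, 'joints': array([-1.49000618e+00,  3.42681076e-01,  1.52490148e+00, -8.14174200e-06,
        1.27540397e+00, -1.46012593e-01]), 'qd': array([ 0.00119693, -0.00186176, -0.00418654,  0.00152233, -0.00105132,
       -0.00095698]), 'tau': array([ 1.67834471e-03, -4.32004452e+01, -2.44693869e+01,  7.18878047e-02,
        5.26035775e-02, -4.65901928e-05]), 'position': array([ 0.11803703, -0.51119372,  0.2261069 ]), 'tcp_rot': array([-6.96690081e-04,  9.93576577e-01,  1.13159623e-01,  1.88321763e-05]), 'contact_force': array([ 0.73798036, -0.30067839, -0.3393789 ]), 'moment': array([-0.00902847, -0.00936274, -0.00149498]), 'gripper_force': 0.0, 'width': 0.09232015453668839}
```

View pics/scene1.png

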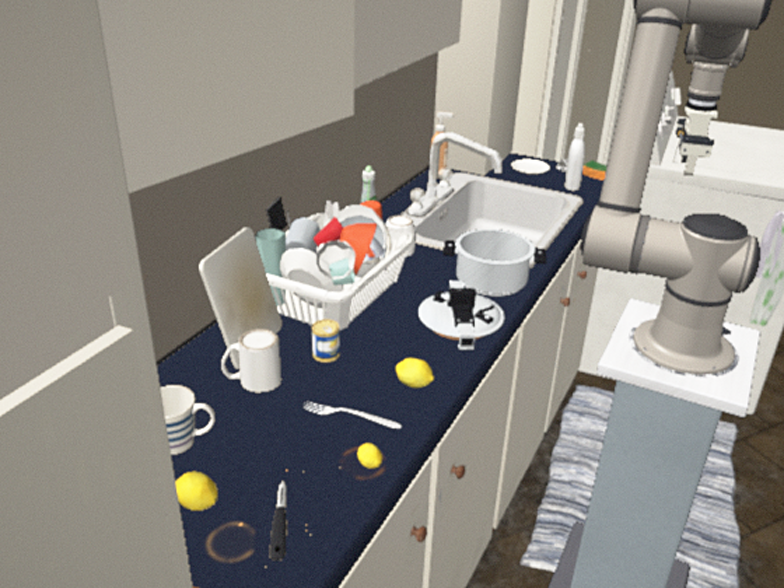

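View pics/side1.png

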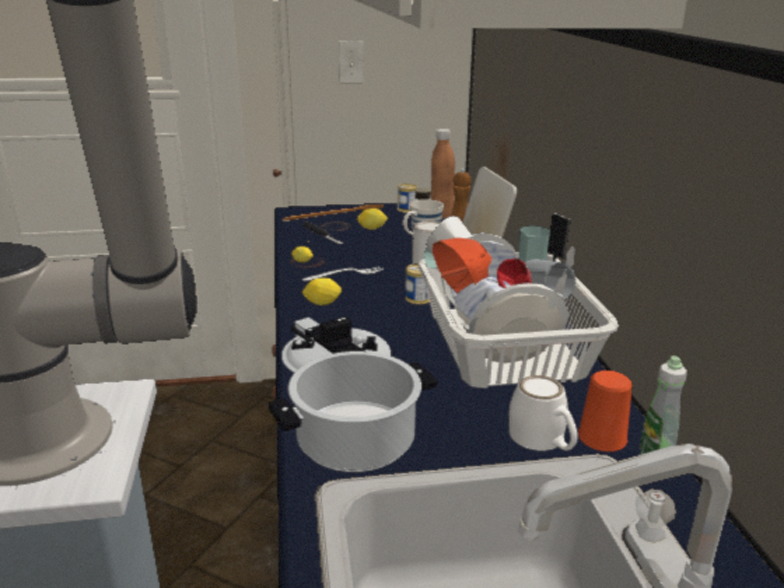

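Lemons in the scene view: (414,372) beside the lid, a small one at (370,456), and one far off at (196,490). The first fits: it is beside the lid and pot, larger than the small one, with the tin behind it. I'll measure and confirm in a crop.

```bash
cat > m.py <<'E'
from h import *
cl={}
for n in('scene','side'):
    s=load(n); W=cloud(s); c=cv2.cvtColor(s['color'],cv2.COLOR_RGB2HSV)
    yel=(c[...,0]>20)&(c[...,0]<34)&(c[...,1]>140)&(c[...,2]>90)
    k,lab,st,ce=cv2.connectedComponentsWithStats(yel.astype(np.uint8))
    for i in range(1,k):
        if st[i,4]>40:
            P=W[lab==i]; P=P[~np.isnan(P[:,0])]
            if len(P)<10: continue
            d=P[:,:2]-P[:,:2].mean(0); _,_,V=np.linalg.svd(d,full_matrices=False)
            print(n,ce[i].round(),P.min(0).round(3),P.max(0).round(3),'axis',np.degrees(np.arctan2(V[0,1],V[0,0])).round(1),np.ptp(d@V.T,axis=0).round(3))
    # pot rim: points at z ~0.1
    m=(W[...,2]>.094)&(W[...,2]<.106)&(W[...,0]>.3)&(W[...,0]<.75)&(W[...,1]>-.4)&(W[...,1]<0.3)
    print(n,'z100 n',m.sum(), np.nanmin(W[m],0).round(3),np.nanmax(W[m],0).round(3))
    cl[n]=W
    m=(W[...,0]>.3)&(W[...,0]<.75)&(W[...,1]>-.35)&(W[...,1]<0.45)&(W[...,2]>.012)&(W[...,2]<.3)
    cv2.imwrite
    # top view map
    H=np.zeros((500,900),np.float32); P=W[m]
    o=np.argsort(P[:,2]); P=P[o]
    H[((.8-P[:,0])*1000).astype(int),((.5-P[:,1])*1000).astype(int)]=P[:,2]
    cl[n+'H']=H
H=np.maximum(cl['sceneH'],cl['sideH']); H=cv2.dilate(H,np.ones((3,3)))
col=cv2.applyColorMap(np.clip(H*2000,0,255).astype(np.uint8),cv2.COLORMAP_JET); col[H==0]=0
cv2.imwrite('pics/top.png',cv2.resize(col,(800,444)))
E
python3 m.py
python3 - <<'E'
from h import *
s=load('scene'); save(s,'crop1',(265,160,405,290),k=5.7)
E
```

```text
scene [296. 266.] [ 0.42   0.37  -0.001] [0.499 0.453 0.065] axis -167.5 [0.077 0.079]
scene [263. 325.] [0.403 0.649 0.001] [0.449 0.69  0.043] axis -179.7 [0.046 0.04 ]
scene [140. 350.] [0.588 0.864 0.   ] [0.662 0.915 0.063] axis -162.4 [0.071 0.049]
scene z100 n 552 [ 0.353 -0.168  0.094] [0.749 0.296 0.106]
side [265. 156.] [0.585 0.848 0.005] [0.667 1.029 0.058] axis -161.1 [0.121 0.17 ]
side [216. 181.] [ 0.403  0.641 -0.003] [0.45  0.777 0.041] axis -87.4 [0.136 0.046]
side [230. 207.] [ 0.418  0.389 -0.003] [0.505 0.566 0.059] axis -126.3 [0.159 0.123]
side z100 n 1416 [ 0.381 -0.168  0.094] [0.75  0.251 0.106]
```

View pics/crop1.png

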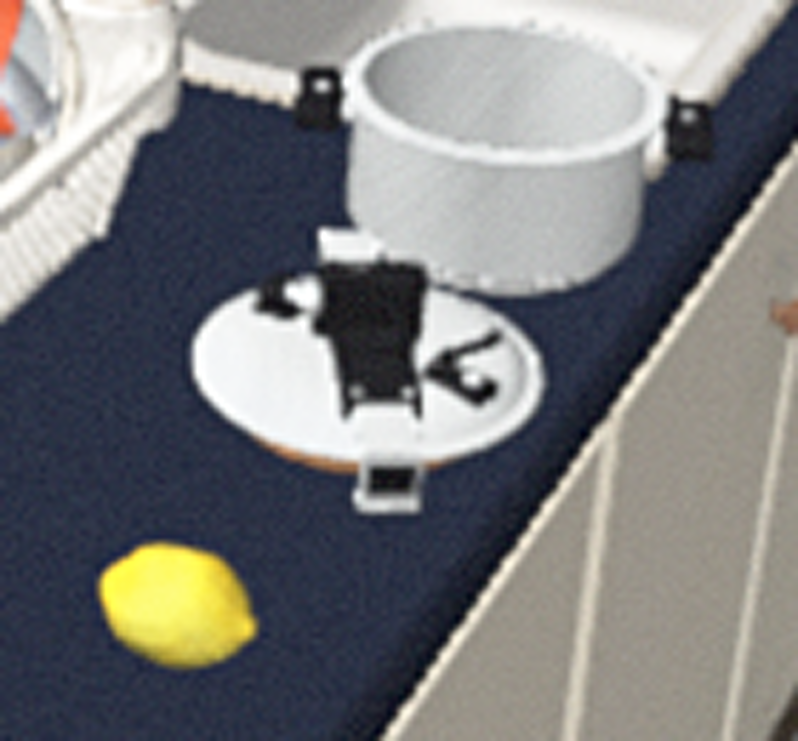

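View pics/top.png

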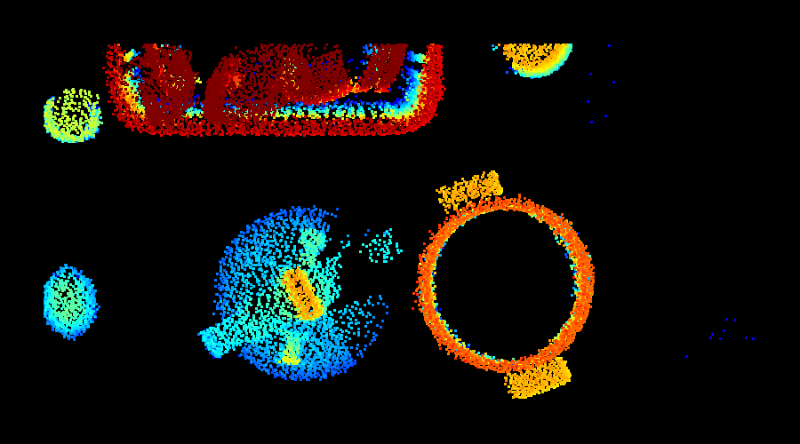

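The crop confirms the large lemon at crop (178,604), next to the lid. The lid shows two small fittings, at crop (285,295) and (465,370). The top map gives the pot, with its handles, and the lid bar. Next: precise fits.

```bash
cat > fit.py <<'E'
from h import *
from scipy.optimize import least_squares
def circ(P):
    f=lambda p:np.hypot(P[:,0]-p[0],P[:,1]-p[1])-p[2]
    r=least_squares(f,[*P[:,:2].mean(0),.09],loss='soft_l1',f_scale=.003); return r.x
def sel(W,x,y,z):
    m=(W[...,0]>x[0])&(W[...,0]<x[1])&(W[...,1]>y[0])&(W[...,1]<y[1])&(W[...,2]>z[0])&(W[...,2]<z[1]); return W[m]
def bar(P):
    (c,sz,a)=cv2.minAreaRect((P[:,:2]*1000).astype(np.float32)); d=P[:,:2]-P[:,:2].mean(0)
    V=np.linalg.svd(d,full_matrices=False)[2]; return P.mean(0).round(4),np.degrees(np.arctan2(V[0,1],V[0,0])).round(1),np.round(sz,1)
if __name__=='__main__':
  for n in('scene','side'):
    W=cloud(load(n)); print(n)
    P=sel(W,(.35,.62),(-.2,.05),(.094,.107)); c=circ(P); print('rim',c.round(4),len(P),np.median(P[:,2]).round(4))
    for k in(0,1):
        H=sel(W,(.35,.63),(-.2,.06),(.075,.095)); r=np.hypot(H[:,0]-c[0],H[:,1]-c[1]); H=H[(r>.105)&((H[:,0]>c[0])==k)]
        if len(H)>5: b=H.mean(0); print('handle',b.round(3),len(H),np.degrees(np.arctan2(b[1]-c[1],b[0]-c[0])).round(1))
    B=sel(W,(.4,.55),(.09,.23),(.08,.1)); print('knob',bar(B),np.percentile(B[:,2],95).round(4),len(B))
    L=sel(W,(.3,.62),(.03,.29),(.02,.035));print('lid',circ(L[np.hypot(L[:,0]-.47,L[:,1]-.16)>.08]).round(4))
    for nm,x,y in(('near',(.38,.43),(.14,.2)),('far',(.51,.56),(.12,.18))):
        F=sel(W,x,y,(.045,.12)); print(nm,len(F),F.mean(0).round(3),F.min(0).round(3),F.max(0).round(3))
    Q=sel(W,(.41,.52),(.36,.47),(.012,.08)); print('lemon',bar(Q),Q.min(0).round(3),Q.max(0).round(3))
E
python3 fit.py; python3 - <<'E'
from h import *
a=load('scene');b=load('side')
A=cv2.resize(a['color'][190:245,295:365],(700,550),interpolation=2)[...,::-1]
B=cv2.resize(b['color'][215:275,195:285],(700,467),interpolation=2)[...,::-1]
B=cv2.resize(B,(450,300)); A=cv2.resize(A,(350,300)); cv2.imwrite('pics/lid2.png',np.hstack([A,B]))
E
```

```text
scene
rim [ 0.4801 -0.0658  0.0915] 436 0.1018
handle [ 0.37  -0.096  0.09 ] 72 -164.8
handle [ 0.585 -0.019  0.09 ] 72 23.8
knob (array([0.4684, 0.1645, 0.0892]), np.float64(-152.9), array([58.1, 28.7])) 0.0955 117
lid [0.4704 0.1597 0.0926]
near 68 [0.409 0.176 0.057] [0.392 0.155 0.045] [0.43  0.197 0.084]
far 54 [0.527 0.153 0.055] [0.51  0.139 0.045] [0.541 0.168 0.064]
lemon (array([0.4554, 0.4354, 0.0442]), np.float64(-170.9), array([81.1, 46.7])) [0.42  0.404 0.016] [0.502 0.453 0.065]
side
rim [ 0.4785 -0.0705  0.0918] 1120 0.0987
handle [ 0.372 -0.115  0.086] 291 -157.2
handle [ 0.59  -0.04   0.086] 178 15.5
knob (array([0.4677, 0.1544, 0.0865]), np.float64(-155.9), array([59.5, 24.5])) 0.0902 136
lid [0.468  0.1666 0.0905]
near 90 [0.41  0.171 0.059] [0.39  0.154 0.045] [0.43  0.2   0.077]
far 70 [0.525 0.145 0.053] [0.51  0.135 0.045] [0.539 0.16  0.06 ]
lemon (array([0.4577, 0.4059, 0.0373]), np.float64(178.2), array([80.1, 46.1])) [0.418 0.389 0.012] [0.499 0.437 0.059]
```

View pics/lid2.png

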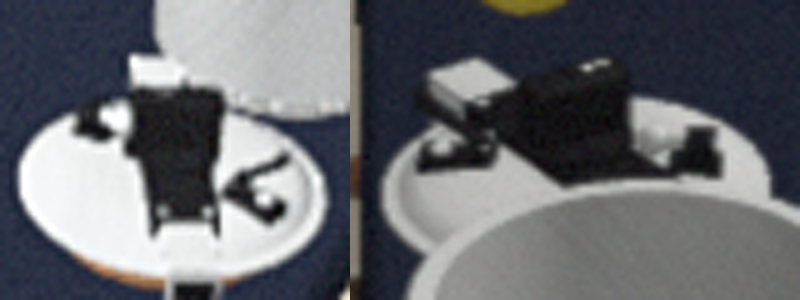

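The robot-side fitting reaches z≈.084, so it is the raised lever. That puts lid x at about +26° and pot x at about 19°. I'll swing over and refine with the wrist camera.

Call:
{"name": "jog_arm", "arguments": {"targets": [[[0.264, 0.189, 0.12], [0, 0, 0], 1], [[0.264, 0.189, 0.12], [0, 0, 0], 1], [[0.264, 0.189, 0.12], [0, 0, 0], 1], [[0.264, 0.189, 0.12], [0, 0, 0], 1], [[0.264, 0.189, 0.12], [0, 0, 0], 1], [[0.264, 0.189, 0.12], [0, 0, 0], 1], [[0.264, 0.189, 0.12], [0, 0, 0], 1], [[0.264, 0.189, 0.12], [0, 0, 0], 1]]}}

```text
t: 0.77
position: [0.3735, -0.3279, 0.3429]
tcp_rot: [-0.0, 0.994, 0.113, -0.0]
contact_force: [0.8, -1.6, 0.0]
width: 0.0917
gripper_force: 0.0
```

Call:
{"name": "jog_arm", "arguments": {"targets": [[[0.05, 0.33, 0.04], [0, 0, 0], 1], [[0.05, 0.33, 0.04], [0, 0, 0], 1], [[0.05, 0.33, 0.04], [0, 0, 0], 1], [[0.05, 0.33, 0.04], [0, 0, 0], 1], [[0.05, 0.33, 0.04], [0, 0, 0], 1], [[0.05, 0.33, 0.04], [0, 0, 0], 1], [[0.05, 0.33, 0.04], [0, 0, 0], 1], [[0.05, 0.33, 0.04], [0, 0, 0], 1]]}}

```text
t: 1.43
position: [0.4215, -0.0003, 0.3821]
tcp_rot: [0.0, 0.994, 0.113, -0.0]
contact_force: [0.4, -0.2, 0.6]
width: 0.0916
gripper_force: 0.0
```

Call:
{"name": "jog_arm", "arguments": {"targets": [[[0.01, 0.09, 0.02], [0, 0, -10], 1], [[0.01, 0.09, 0.02], [0, 0, -10], 1], [[0.01, 0.09, 0.02], [0, 0, -10], 1], [[0.01, 0.09, 0.02], [0, 0, -10], 1], [[0.01, 0.09, 0.02], [0, 0, -10], 1], [[0.01, 0.09, 0.02], [0, 0, -10], 1], [[0.01, 0.09, 0.02], [0, 0, -10], 1], [[0.01, 0.09, 0.02], [0, 0, -10], 1]]}}

```text
t: 2.1
position: [0.4318, 0.0865, 0.4017]
tcp_rot: [0.0, 1.0, 0.025, -0.0]
contact_force: [-0.5, 0.8, 0.1]
width: 0.0919
gripper_force: 0.0
```

```bash
python3 - <<'E'
from h import *
s=snap('wrist'); save(s,'w1',k=1.4); print(s['fx'],s['pose'].round(3),s['hand_eye'].round(3)); print([k for k in s]); print(robot.get_state()['position'])
E
```

```text
352.7631265252596 [[ 0.05   0.955  0.292  0.511]
 [-0.999  0.047  0.015  0.09 ]
 [ 0.001 -0.292  0.956  0.558]
 [ 0.     0.     0.     1.   ]] [[-0.001  0.957  0.291  0.079]
 [ 1.     0.001 -0.     0.   ]
 [-0.001  0.291 -0.957 -0.156]
 [ 0.     0.     0.     1.   ]]
['color', 'z_map', 'fx', 'fy', 'cx', 'cy', 'hand_eye', 'pose']
[0.4318502  0.08664    0.40175867]
```

View pics/w1.png

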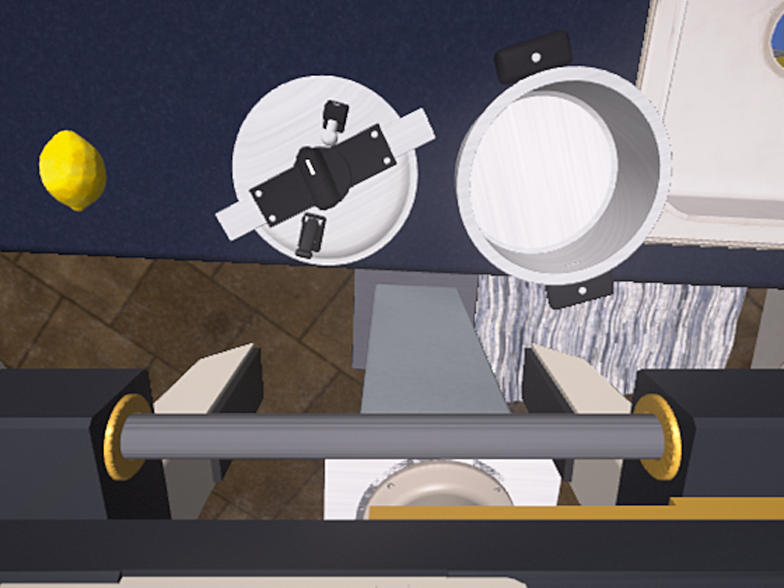

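The wrist view shows all three: lemon (73,170), lid with knob bar (325,178), near lever raised (310,235), pot (563,172) with handles at (535,57) and (582,290). Fitting from its depth.

```bash
cat > fitw.py <<'E'
from fit import *
W=cloud(load('wrist'))
T=sel(W,(.4,.5),(.28,.36),(-.02,.02)); print('table z',np.median(T[:,2]).round(4))
P=sel(W,(.35,.62),(-.2,.06),(.094,.107)); c=circ(P); print('rim',c.round(4),len(P),np.median(P[:,2]).round(4))
H=sel(W,(.32,.63),(-.22,.08),(.07,.094)); r=np.hypot(H[:,0]-c[0],H[:,1]-c[1]); H=H[r>.104]
b=[H[H[:,0]>c[0]].mean(0),H[H[:,0]<c[0]].mean(0)]; print('handles',np.round(b,3),'ang',np.degrees(np.arctan2(*(b[0]-b[1])[[1,0]])).round(1))
B=sel(W,(.4,.55),(.09,.23),(.082,.1)); print('knob',bar(B),np.median(B[:,2]).round(4),len(B),cv2.minAreaRect((B[:,:2]*1000).astype(np.float32)))
L=sel(W,(.34,.62),(.03,.29),(.018,.04));L=L[np.abs(np.hypot(L[:,0]-.469,L[:,1]-.161)-.09)<.01];print('lid',circ(L).round(4),np.median(L[:,2]).round(4))
F=sel(W,(.38,.43),(.14,.2),(.06,.12)); print('near',F.min(0).round(3),F.max(0).round(3))
Q=sel(W,(.39,.52),(.36,.49),(.02,.08)); print('lemon',bar(Q),Q.min(0).round(3),Q.max(0).round(3))
E
python3 fitw.py
```

```text
table z -0.002
rim [ 0.4801 -0.0678  0.0917] 4426 0.0983
handles [[ 0.587 -0.028  0.087]
 [ 0.373 -0.105  0.087]] ang 19.7
knob (array([0.4707, 0.1587, 0.0872]), np.float64(-155.0), array([57.3, 22. ])) 0.0875 717 ((469.9699401855469, 159.10557556152344), (57.32893371582031, 21.98873519897461), 25.129701614379883)
lid [0.4692 0.1602 0.0894] 0.0271
near [0.39  0.165 0.06 ] [0.414 0.182 0.076]
lemon (array([0.4634, 0.4123, 0.0444]), np.float64(-176.9), array([67.4, 60.7])) [0.42  0.393 0.02 ] [0.503 0.444 0.058]
```

Call:
{"name": "jog_arm", "arguments": {"targets": [[[0.03, 0.31, -0.1], [0, 0, 4], 1], [[0.03, 0.31, -0.1], [0, 0, 4], 1], [[0.03, 0.31, -0.1], [0, 0, 4], 1], [[0.03, 0.31, -0.1], [0, 0, 4], 1], [[0.03, 0.31, -0.1], [0, 0, 4], 1], [[0.03, 0.31, -0.1], [0, 0, 4], 1], [[0.03, 0.31, -0.1], [0, 0, 4], 1], [[0.03, 0.31, -0.1], [0, 0, 4], 1]]}}

```text
t: 2.82
position: [0.4619, 0.3994, 0.3006]
tcp_rot: [0.0, 0.998, 0.061, -0.0]
contact_force: [1.1, -0.4, 0.0]
width: 0.0919
gripper_force: 0.0
```

Call:
{"name": "jog_arm", "arguments": {"targets": [[[0, 0.022, -0.03], [0, 0, 0], 1], [[0, 0.022, -0.065], [0, 0, 0], 1], [[0, 0.022, -0.1], [0, 0, 0], 1], [[0, 0.022, -0.135], [0, 0, 0], 1], [[0, 0.022, -0.17], [0, 0, 0], 1], [[0, 0.022, -0.195], [0, 0, 0], 1], [[0, 0.022, -0.2], [0, 0, 0], 1], [[0, 0.022, -0.2], [0, 0, 0], 1]]}}

```text
t: 3.48
position: [0.4615, 0.4185, 0.1002]
tcp_rot: [0.001, 0.998, 0.061, -0.002]
contact_force: [-0.1, -0.2, 0.6]
width: 0.092
gripper_force: 0.0
```

```bash
python3 - <<'E'
from h import *
s=snap('wrist'); save(s,'w2',k=1.0); print(robot.get_state()['position'])
from fit import sel,bar
W=cloud(s);Q=sel(W,(.39,.54),(.36,.48),(.012,.075));print(bar(Q),Q.min(0),Q.max(0))
E
```

```text
[0.46254179 0.41936289 0.10235851]
(array([0.4682, 0.4223, 0.0475]), np.float64(-178.5), array([64.2, 64.1])) [0.42028473 0.39350653 0.02101777] [0.50180957 0.45003163 0.05785675]
```

View pics/w2.png

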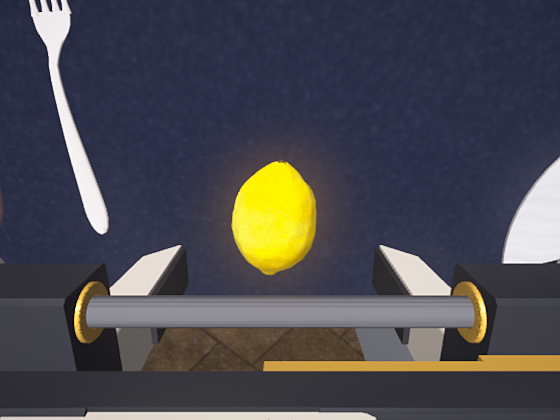

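The lemon sits between the fingers, centre (275,218), with its axis nearly along world x. Descending and gripping.

Call:
{"name": "jog_arm", "arguments": {"targets": [[[0, 0.002, -0.03], [0, 0, -4], 1], [[0, 0.002, -0.055], [0, 0, -4], 1], [[0, 0.002, -0.07], [0, 0, -4], 1], [[0, 0.002, -0.077], [0, 0, -4], 1], [[0, 0.002, -0.077], [0, 0, -4], 0.4], [[0, 0.002, -0.077], [0, 0, -4], 0.3], [[0, 0.002, -0.077], [0, 0, -4], 0.3], [[0, 0.002, -0.077], [0, 0, -4], 0.3]], "grip_force": 15}}

```text
t: 4.2
position: [0.4629, 0.4223, 0.0269]
tcp_rot: [-0.001, 1.0, 0.026, 0.001]
contact_force: [1.5, -0.2, -0.1]
width: 0.0696
gripper_force: 0.0
```

Call:
{"name": "jog_arm", "arguments": {"targets": [[[0, 0, -0.003], [0, 0, 0], 0.3], [[0, 0, -0.003], [0, 0, 0], 0.3], [[0, 0, -0.003], [0, 0, 0], 0.3], [[0, 0, -0.003], [0, 0, 0], 0.3], [[0, 0, -0.003], [0, 0, 0], 0.3], [[0, 0, -0.003], [0, 0, 0], 0.3], [[0, 0, -0.003], [0, 0, 0], 0.3], [[0, 0, -0.003], [0, 0, 0], 0.3]]}}

```text
t: 4.87
position: [0.462, 0.4219, 0.0223]
tcp_rot: [-0.0, 1.0, 0.026, 0.0]
contact_force: [-0.4, 0.4, 3.5]
width: 0.0557
gripper_force: 14.5
```

Call:
{"name": "jog_arm", "arguments": {"targets": [[[0, 0, 0.01], [0, 0, 0], 0.3], [[0, 0, 0.03], [0, 0, 0], 0.3], [[0, 0, 0.06], [0, 0, 0], 0.3], [[0, -0.01, 0.09], [0, 0, 0], 0.3], [[0, -0.03, 0.12], [0, 0, 0], 0.3], [[0, -0.055, 0.145], [0, 0, 0], 0.3], [[0, -0.085, 0.16], [0, 0, 0], 0.3], [[0, -0.12, 0.17], [0, 0, 0], 0.3]]}}

```text
t: 5.53
position: [0.462, 0.3013, 0.1942]
tcp_rot: [-0.001, 1.0, 0.027, 0.001]
contact_force: [0.5, -0.6, -1.0]
width: 0.0558
gripper_force: 14.6
```

Call:
{"name": "jog_arm", "arguments": {"targets": [[[0.002, -0.04, 0.01], [0, 0, 0], 0.3], [[0.004, -0.08, 0.01], [0, 0, 0], 0.3], [[0.006, -0.12, 0.01], [0, 0, 0], 0.3], [[0.008, -0.16, 0.01], [0, 0, 0], 0.3], [[0.01, -0.2, 0.01], [0, 0, 0], 0.3], [[0.012, -0.24, 0.01], [0, 0, 0], 0.3], [[0.014, -0.28, 0.01], [0, 0, 0], 0.3], [[0.016, -0.315, 0.01], [0, 0, 0], 0.3]]}}

```text
t: 6.2
position: [0.4771, -0.0158, 0.2022]
tcp_rot: [0.0, 1.0, 0.026, -0.0]
contact_force: [-0.0, 0.3, -0.3]
width: 0.056
gripper_force: 14.6
```

Call:
{"name": "jog_arm", "arguments": {"targets": [[[0.002, -0.025, 0], [0, 0, 0], 0.3], [[0.002, -0.045, 0], [0, 0, 0], 0.3], [[0.002, -0.055, 0], [0, 0, 0], 0.3], [[0.002, -0.055, -0.01], [0, 0, 0], 0.3], [[0.002, -0.055, -0.03], [0, 0, 0], 0.3], [[0.002, -0.055, -0.05], [0, 0, 0], 0.3], [[0.002, -0.055, -0.065], [0, 0, 0], 0.3], [[0.002, -0.055, -0.07], [0, 0, 0], 0.3]]}}

```text
t: 6.87
position: [0.4782, -0.0674, 0.1299]
tcp_rot: [-0.001, 1.0, 0.026, -0.002]
contact_force: [0.4, 0.7, -2.1]
width: 0.0559
gripper_force: 14.6
```

Call:
{"name": "jog_arm", "arguments": {"targets": [[[0.001, 0, -0.02], [0, 0, 0], 0.3], [[0.001, 0, -0.04], [0, 0, 0], 0.3], [[0.001, 0, -0.055], [0, 0, 0], 0.3], [[0.001, 0, -0.068], [0, 0, 0], 0.3], [[0.001, 0, -0.078], [0, 0, 0], 0.3], [[0.001, 0, -0.084], [0, 0, 0], 0.3], [[0.001, 0, -0.088], [0, 0, 0], 0.3], [[0.001, 0, -0.09], [0, 0, 0], 0.3]]}}

```text
t: 7.53
position: [0.4811, -0.0682, 0.042]
tcp_rot: [0.0, 1.0, 0.026, 0.0]
contact_force: [0.1, -0.8, -1.4]
width: 0.0556
gripper_force: 14.6
```

Call:
{"name": "jog_arm", "arguments": {"targets": [[[0, 0, -0.001], [0, 0, 0], 0.3], [[0, 0, -0.002], [0, 0, 0], 0.3], [[0, 0, -0.003], [0, 0, 0], 0.3], [[0, 0, -0.004], [0, 0, 0], 0.3], [[0, 0, -0.005], [0, 0, 0], 0.3], [[0, 0, -0.005], [0, 0, 0], 0.3], [[0, 0, -0.005], [0, 0, 0], 0.3], [[0, 0, -0.005], [0, 0, 0], 0.3]]}}

```text
t: 8.2
position: [0.4809, -0.0684, 0.037]
tcp_rot: [0.0, 1.0, 0.026, 0.0]
contact_force: [0.0, -0.0, 0.1]
width: 0.0553
gripper_force: 14.6
```

Call:
{"name": "jog_arm", "arguments": {"targets": [[[0, 0, -0.001], [0, 0, 0], 0.3], [[0, 0, -0.001], [0, 0, 0], 0.3], [[0, 0, -0.001], [0, 0, 0], 0.58], [[0, 0, -0.001], [0, 0, 0], 0.62], [[0, 0, -0.001], [0, 0, 0], 0.66], [[0, 0, -0.001], [0, 0, 0], 0.72], [[0, 0, -0.001], [0, 0, 0], 0.78], [[0, 0, -0.001], [0, 0, 0], 0.8]], "grip_force": 4}}

```text
t: 8.87
position: [0.481, -0.0683, 0.0361]
tcp_rot: [0.0, 1.0, 0.026, 0.0]
contact_force: [0.2, 0.6, 1.0]
width: 0.0721
gripper_force: 0.0
```

Call:
{"name": "jog_arm", "arguments": {"targets": [[[0, 0, 0], [0, 0, 0], 0.85], [[0, 0, 0.01], [0, 0, 0], 0.85], [[0, 0, 0.025], [0, 0, 0], 0.85], [[0, 0, 0.045], [0, 0, 0], 0.85], [[0, 0, 0.075], [0, 0, 0], 0.85], [[0, 0, 0.11], [0, 0, 0], 0.85], [[0, 0, 0.15], [0, 0, 0], 0.85], [[0, 0, 0.19], [0, 0, 0], 0.85]]}}

```text
t: 9.53
position: [0.4802, -0.0681, 0.2284]
tcp_rot: [-0.0, 1.0, 0.026, -0.0]
contact_force: [0.8, -0.5, -0.6]
width: 0.0782
gripper_force: 0.0
```

Call:
{"name": "jog_arm", "arguments": {"targets": [[[-0.01, 0.226, 0], [0, 0, 22], 0.7], [[-0.01, 0.226, 0], [0, 0, 22], 0.7], [[-0.01, 0.226, 0], [0, 0, 22], 0.7], [[-0.01, 0.226, 0], [0, 0, 22], 0.7], [[-0.01, 0.226, 0], [0, 0, 22], 0.7], [[-0.01, 0.226, 0], [0, 0, 22], 0.7], [[-0.01, 0.226, 0], [0, 0, 22], 0.7], [[-0.01, 0.226, 0], [0, 0, 22], 0.7]]}}

```text
t: 10.2
position: [0.4705, 0.1583, 0.2265]
tcp_rot: [0.0, 0.976, 0.218, 0.0]
contact_force: [0.6, -0.4, -0.3]
width: 0.0643
gripper_force: 0.0
```

```bash
python3 - <<'E'
from h import *
a=snap('scene');b=snap('side'); print(robot.get_state()['position'],robot.get_state()['tcp_rot'])
s=snap('wrist')
B=cv2.resize(b['color'][235:345,170:330],(400,275)); A=s['color'][:,:,:]
cv2.imwrite('pics/c3.png',np.hstack([cv2.resize(A,(400,300)),cv2.resize(B,(400,300))])[...,::-1])
E
python3 fitw.py
```

```text
[0.47089105 0.15677097 0.22629284] [2.78379194e-04 9.76358854e-01 2.16155748e-01 6.25037080e-05]
table z -0.0019
rim [ 0.4793 -0.0669  0.0921] 2448 0.0983
handles [[ 0.584 -0.02   0.086]
 [   nan    nan    nan]] ang nan
knob (array([0.471 , 0.16  , 0.0873]), np.float64(-155.0), array([56.8, 21.6])) 0.0877 1541 ((469.545166015625, 159.51268005371094), (56.845733642578125, 21.6193904876709), 25.329116821289062)
lid [0.4689 0.1599 0.0894] 0.027
near [0.39  0.165 0.06 ] [0.413 0.183 0.076]fitw.py:6: RuntimeWarning: Mean of empty slice.
  b=[H[H[:,0]>c[0]].mean(0),H[H[:,0]<c[0]].mean(0)]; print('handles',np.round(b,3),'ang',np.degrees(np.arctan2(*(b[0]-b[1])[[1,0]])).round(1))
  ret = um.true_divide(
fit.py:9: RuntimeWarning: Mean of empty slice.
  (c,sz,a)=cv2.minAreaRect((P[:,:2]*1000).astype(np.float32)); d=P[:,:2]-P[:,:2].mean(0)
fit.py:10: RuntimeWarning: Mean of empty slice.
  V=np.linalg.svd(d,full_matrices=False)[2]; return P.mean(0).round(4),np.degrees(np.arctan2(V[0,1],V[0,0])).round(1),np.round(sz,1)
Traceback (most recent call last):
  File "fitw.py", line 10, in <module>
    Q=sel(W,(.39,.52),(.36,.49),(.02,.08)); print('lemon',bar(Q),Q.min(0).round(3),Q.max(0).round(3))
                                                          ~~~^^^
  File "fit.py", line 10, in bar
    V=np.linalg.svd(d,full_matrices=False)[2]; return P.mean(0).round(4),np.degrees(np.arctan2(V[0,1],V[0,0])).round(1),np.round(sz,1)
                                                                                               ~^^^^^
IndexError: index 0 is out of bounds for axis 0 with size 0
```

View pics/c3.png

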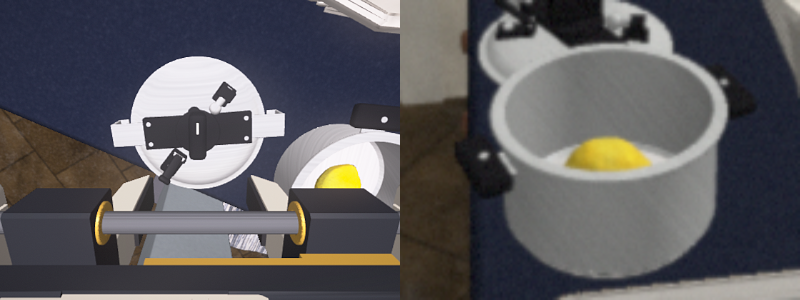

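The left half shows the lid with its bar square between the fingers. The right half shows the lemon lying in the pot. Now grasping the knob.

Call:
{"name": "jog_arm", "arguments": {"targets": [[[-0.001, 0.002, -0.03], [0, 0, 0], 0.6], [[-0.001, 0.002, -0.06], [0, 0, 0], 0.6], [[-0.001, 0.002, -0.09], [0, 0, 0], 0.6], [[-0.001, 0.002, -0.12], [0, 0, 0], 0.6], [[-0.001, 0.002, -0.14], [0, 0, 0], 0.6], [[-0.001, 0.002, -0.155], [0, 0, 0], 0.6], [[-0.001, 0.002, -0.162], [0, 0, 0], 0.6], [[-0.001, 0.002, -0.164], [0, 0, 0], 0.6]]}}

```text
t: 11.02
position: [0.4695, 0.1584, 0.061]
tcp_rot: [0.0, 0.977, 0.215, -0.001]
contact_force: [-0.2, 0.6, -0.3]
width: 0.0551
gripper_force: 0.0
```

Call:
{"name": "jog_arm", "arguments": {"targets": [[[0, 0, 0], [0, 0, 0], 0.45], [[0, 0, 0], [0, 0, 0], 0.35], [[0, 0, 0], [0, 0, 0], 0.25], [[0, 0, 0], [0, 0, 0], 0.1], [[0, 0, 0], [0, 0, 0], 0.1], [[0, 0, 0], [0, 0, 0], 0.1], [[0, 0, 0], [0, 0, 0], 0.1], [[0, 0, 0], [0, 0, 0], 0.1]], "grip_force": 10}}

```text
t: 11.68
position: [0.4701, 0.1598, 0.0625]
tcp_rot: [0.0, 0.976, 0.216, 0.0]
contact_force: [-1.1, 0.5, 5.8]
width: 0.0217
gripper_force: 10.0
```

Call:
{"name": "jog_arm", "arguments": {"targets": [[[0, 0, 0], [0, 0, 0], 0.1], [[0, 0, 0], [0, 0, 0], 0.1], [[0, 0, 0], [0, 0, 0], 0.1], [[0, 0, 0], [0, 0, 0], 0.1], [[0, 0, 0], [0, 0, 0], 0.1], [[0, 0, 0], [0, 0, 0], 0.1], [[0, 0, 0], [0, 0, 0], 0.1], [[0, 0, 0], [0, 0, 0], 0.1]], "grip_force": 45}}

```text
t: 12.35
position: [0.4702, 0.1598, 0.0625]
tcp_rot: [0.0, 0.976, 0.216, 0.0]
contact_force: [-1.5, -0.5, 5.4]
width: 0.0221
gripper_force: 45.0
```

Call:
{"name": "jog_arm", "arguments": {"targets": [[[0, 0, 0.005], [0, 0, 0], 0.1], [[0, 0, 0.015], [0, 0, 0], 0.1], [[0, 0, 0.03], [0, 0, 0], 0.1], [[0, 0, 0.055], [0, 0, 0], 0.1], [[0, 0, 0.08], [0, 0, 0], 0.1], [[0, 0, 0.105], [0, 0, 0], 0.1], [[0, 0, 0.125], [0, 0, 0], 0.1], [[0, 0, 0.14], [0, 0, 0], 0.1]]}}

```text
t: 13.02
position: [0.4698, 0.1597, 0.204]
tcp_rot: [0.0, 0.976, 0.216, 0.001]
contact_force: [1.0, 0.8, -5.8]
width: 0.022
gripper_force: 45.0
```

Call:
{"name": "jog_arm", "arguments": {"targets": [[[0.001, -0.01, 0], [0, 0, 0], 0.1], [[0.002, -0.03, 0], [0, 0, -1], 0.1], [[0.003, -0.06, 0], [0, 0, -2], 0.1], [[0.005, -0.095, 0], [0, 0, -3], 0.1], [[0.006, -0.13, 0], [0, 0, -4], 0.1], [[0.008, -0.165, 0], [0, 0, -5], 0.1], [[0.009, -0.195, 0], [0, 0, -5.5], 0.1], [[0.0097, -0.215, 0], [0, 0, -5.5], 0.1]]}}

```text
t: 13.68
position: [0.4784, -0.0586, 0.2008]
tcp_rot: [0.0, 0.986, 0.168, -0.001]
contact_force: [1.4, 0.3, -6.0]
width: 0.0217
gripper_force: 45.0
```

Call:
{"name": "jog_arm", "arguments": {"targets": [[[0, -0.008, 0], [0, 0, 0], 0.1], [[0, -0.0125, 0], [0, 0, 0], 0.1], [[0, -0.0125, 0], [0, 0, 0], 0.1], [[0, -0.0125, 0], [0, 0, 0], 0.1], [[0, -0.0125, 0], [0, 0, 0], 0.1], [[0, -0.0125, 0], [0, 0, 0], 0.1], [[0, -0.0125, 0], [0, 0, 0], 0.1], [[0, -0.0125, 0], [0, 0, 0], 0.1]]}}

```text
t: 14.35
position: [0.4796, -0.0672, 0.202]
tcp_rot: [0.0, 0.985, 0.17, 0.0]
contact_force: [-0.1, -0.5, -6.2]
width: 0.0222
gripper_force: 45.0
```

```bash
cat > lp.py <<'E'
from fit import *
print(robot.get_state()['position'])
for n in('scene','side'):
    W=cloud(snap(n))
    zt=robot.get_state()['position'][2]-.038  # expected lid origin
    P=sel(W,(.35,.62),(-.2,.06),(zt-.012,zt+.012)); r=np.hypot(P[:,0]-.48,P[:,1]+.068); P=P[(r>.08)&(r<.106)]
    A=np.c_[P[:,:2]-[.48,-.068],np.ones(len(P))]; k=np.linalg.lstsq(A,P[:,2],rcond=None)[0]
    print(n,'lid',circ(P).round(4),len(P),np.median(P[:,2]),'plane',k.round(4))
    P=sel(W,(.35,.62),(-.2,.06),(.094,.107)); print(' rim',circ(P).round(4),len(P))
E
python3 lp.py; python3 - <<'E'
from h import *
a=load('scene');b=load('side')
cv2.imwrite('pics/c4.png',np.hstack([cv2.resize(a['color'][140:230,300:420],(400,300)),cv2.resize(b['color'][200:335,170:350],(400,300))])[...,::-1])
E
```

```text
[ 0.47960086 -0.06721962  0.20200501]
scene lid [ 0.4801 -0.0683  0.0908] 267 0.17143786764222158 plane [ 0.0011 -0.0026  0.1715]
 rim [ 0.4797 -0.066   0.0919] 313
side lid [ 0.4789 -0.0652  0.0906] 1050 0.1672193121402541 plane [-0.0042  0.0015  0.168 ]
 rim [ 0.4787 -0.0701  0.092 ] 756
```

View pics/c4.png

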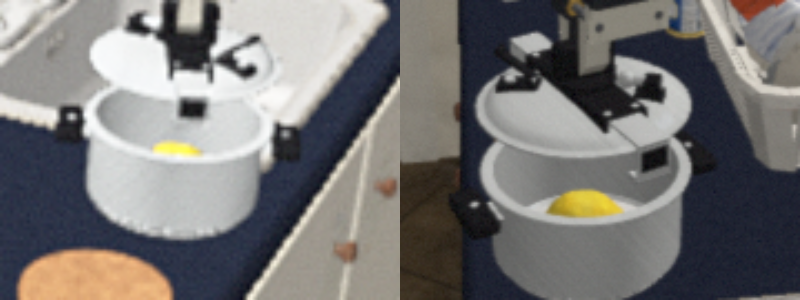

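Both views show the lid level above the pot, jaws at right angles to the handles, with the lemon inside. Lowering.

Call:
{"name": "jog_arm", "arguments": {"targets": [[[0, -0.001, -0.008], [0, 0, 0], 0.1], [[0, -0.001, -0.018], [0, 0, 0], 0.1], [[0, -0.001, -0.028], [0, 0, 0], 0.1], [[0, -0.001, -0.036], [0, 0, 0], 0.1], [[0, -0.001, -0.042], [0, 0, 0], 0.1], [[0, -0.001, -0.046], [0, 0, 0], 0.1], [[0, -0.001, -0.05], [0, 0, 0], 0.1], [[0, -0.001, -0.052], [0, 0, 0], 0.1]]}}

```text
t: 15.12
position: [0.4796, -0.0688, 0.1495]
tcp_rot: [-0.0, 0.986, 0.169, -0.0]
contact_force: [0.3, 0.8, -6.7]
width: 0.0216
gripper_force: 45.0
```

Call:
{"name": "jog_arm", "arguments": {"targets": [[[0, 0, -0.002], [0, 0, 0], 0.1], [[0, 0, -0.004], [0, 0, 0], 0.1], [[0, 0, -0.006], [0, 0, 0], 0.1], [[0, 0, -0.008], [0, 0, 0], 0.1], [[0, 0, -0.01], [0, 0, 0], 0.1], [[0, 0, -0.01], [0, 0, 0], 0.1], [[0, 0, -0.01], [0, 0, 0], 0.1], [[0, 0, -0.01], [0, 0, 0], 0.1]]}}

```text
t: 15.78
position: [0.4796, -0.0688, 0.14]
tcp_rot: [0.0, 0.986, 0.169, 0.0]
contact_force: [0.7, -0.7, -5.8]
width: 0.0217
gripper_force: 45.0
```

Plug is entering freely; last few mm to contact.

Call:
{"name": "jog_arm", "arguments": {"targets": [[[0, 0, -0.0005], [0, 0, 0], 0.1], [[0, 0, -0.001], [0, 0, 0], 0.1], [[0, 0, -0.0015], [0, 0, 0], 0.1], [[0, 0, -0.002], [0, 0, 0], 0.1], [[0, 0, -0.0023], [0, 0, 0], 0.1], [[0, 0, -0.0023], [0, 0, 0], 0.1], [[0, 0, -0.0023], [0, 0, 0], 0.1], [[0, 0, -0.0023], [0, 0, 0], 0.1]]}}

```text
t: 16.45
position: [0.4797, -0.0688, 0.1385]
tcp_rot: [0.0, 0.986, 0.169, 0.0]
contact_force: [-3.6, 1.1, 6.9]
width: 0.0215
gripper_force: 45.0
```

Contact occurs exactly at the expected home height. Turning the knob clockwise.

Call:
{"name": "jog_arm", "arguments": {"targets": [[[0, 0, 0], [0, 0, -4], 0.1], [[0, 0, 0], [0, 0, -9], 0.1], [[0, 0, 0], [0, 0, -14], 0.1], [[0, 0, 0], [0, 0, -19], 0.1], [[0, 0, 0], [0, 0, -24], 0.1], [[0, 0, 0], [0, 0, -29], 0.1], [[0, 0, 0], [0, 0, -33], 0.1], [[0, 0, 0], [0, 0, -36], 0.1]]}}

```text
t: 17.12
position: [0.4796, -0.0694, 0.1385]
tcp_rot: [0.001, 0.989, -0.145, 0.0]
contact_force: [-3.7, -1.8, 5.7]
width: 0.0219
gripper_force: 45.0
```

Call:
{"name": "jog_arm", "arguments": {"targets": [[[0, 0, 0], [0, 0, -4], 0.1], [[0, 0, 0], [0, 0, -9], 0.1], [[0, 0, 0], [0, 0, -14], 0.1], [[0, 0, 0], [0, 0, -19], 0.1], [[0, 0, 0], [0, 0, -24], 0.1], [[0, 0, 0], [0, 0, -29], 0.1], [[0, 0, 0], [0, 0, -32], 0.1], [[0, 0, 0], [0, 0, -34], 0.1]]}}

```text
t: 17.78
position: [0.48, -0.0696, 0.1385]
tcp_rot: [0.0, 0.904, -0.428, 0.001]
contact_force: [-0.9, 0.2, 2.4]
width: 0.0218
gripper_force: 45.1
```

```bash
python3 - <<'E'
from h import *
st=robot.get_state(); print(st['position'],st['tcp_rot'],st['contact_force'],st['moment'],st['joints'])
E
```

```text
[ 0.47998241 -0.06958283  0.13849565] [ 4.28810279e-04  9.03982276e-01 -4.27568506e-01  1.01689393e-03] [-0.87455832  0.17168267  2.36416684] [-0.01789453  0.2788615   0.4695523 ] [-3.01398334e-01  3.63858974e-01  1.76138530e+00 -1.33514320e-03
  1.01445502e+00  2.15370517e+00]
```

Call:
{"name": "jog_arm", "arguments": {"targets": [[[0, 0, 0], [0, 0, 0], 0.3], [[0, 0, 0], [0, 0, 0], 0.45], [[0, 0, 0], [0, 0, 0], 0.5], [[0, 0, 0], [0, 0, 0], 0.5], [[0, 0, 0.01], [0, 0, 0], 0.5], [[0, 0, 0.04], [0, 0, 0], 0.5], [[0, 0, 0.08], [0, 0, 0], 0.5], [[0, 0, 0.12], [0, 0, 0], 0.5]], "grip_force": 20}}

```text
t: 18.45
position: [0.4789, -0.0685, 0.2584]
tcp_rot: [0.0, 0.905, -0.426, -0.001]
contact_force: [1.0, -0.1, 0.9]
width: 0.0462
gripper_force: 0.0
```

```bash
cat > v.py <<'E'
from fit import *
print(robot.get_state()['position'])
im=[]
for n in('wrist','scene','side'):
    s=snap(n); W=cloud(s)
    B=sel(W,(.4,.56),(-.14,.0),(.156,.18)); 
    if len(B)>8: print(n,'knob',bar(B),np.median(B[:,2]).round(4),cv2.minAreaRect((B[:,:2]*1000).astype(np.float32)))
    P=sel(W,(.35,.62),(-.2,.06),(.095,.118)); r=np.hypot(P[:,0]-.48,P[:,1]+.068); P=P[(r>.075)&(r<.098)]
    A=np.c_[P[:,:2]-[.48,-.068],np.ones(len(P))]; k=np.linalg.lstsq(A,P[:,2],rcond=None)[0]
    print(n,'lid',circ(P).round(4),len(P),'plane',k.round(4))
    F=sel(W,(.36,.45),(-.09,0),(.135,.175)); F=F[np.hypot(F[:,0]-.48,F[:,1]+.068)>.045]; print(' lever',len(F),F.mean(0).round(3) if len(F) else '',F.max(0).round(3) if len(F) else '')
    F=sel(W,(.36,.45),(-.09,0),(.115,.135)); print(' low',len(F),F.mean(0).round(3))
    im.append(s['color'])
cv2.imwrite('pics/v%d.png'%(robot.get_state()['t']*10),np.hstack([cv2.resize(im[0],(400,300)),cv2.resize(im[2][200:335,170:350],(400,300))])[...,::-1])
E
python3 v.py; ls -t pics|head -1
```

```text
[ 0.47893325 -0.06852867  0.25843322]
wrist knob (array([ 0.4813, -0.0712,  0.1632]), np.float64(129.8), array([21.7, 57.8])) 0.1636 ((480.18817138671875, -69.50889587402344), (21.678865432739258, 57.775550842285156), 40.10972213745117)
wrist lid [ 0.48   -0.0686  0.0868] 10269 plane [-0.0022 -0.0014  0.1054]
 lever 356 [ 0.417 -0.047  0.142] [ 0.426 -0.037  0.152]
 low 1277 [ 0.436 -0.041  0.123]
scene knob (array([ 0.4779, -0.0601,  0.1658]), np.float64(138.2), array([ 35.8, 105.3])) 0.1672 ((463.1376647949219, -50.30352783203125), (35.75160217285156, 105.33104705810547), 60.99123001098633)
scene lid [ 0.4801 -0.0668  0.0872] 423 plane [ 0.0095 -0.0242  0.11  ]
 lever 17 [ 0.415 -0.043  0.148] [ 0.432 -0.035  0.157]
 low 146 [ 0.427 -0.043  0.122]
side knob (array([ 0.4784, -0.0741,  0.1625]), np.float64(-47.6), array([23.4, 57.4])) 0.1636 ((478.8255615234375, -69.38312530517578), (23.440576553344727, 57.430572509765625), 40.75309753417969)
side lid [ 0.4797 -0.0679  0.0878] 1392 plane [-0.0043  0.0163  0.1061]
 lever 66 [ 0.413 -0.049  0.144] [ 0.426 -0.037  0.152]
 low 300 [ 0.432 -0.048  0.121]
v186.png
```

Knob turned about 70° (bar at -50°, from 19.7°) and stays after release; the lid lies level and the lever is at 161°, as expected. Now the lever.

Call:
{"name": "jog_arm", "arguments": {"targets": [[[-0.02, 0.008, 0], [0, 0, 6], 0.2], [[-0.04, 0.016, 0], [0, 0, 12], 0], [[-0.06, 0.022, 0], [0, 0, 18], 0], [[-0.065, 0.024, -0.01], [0, 0, 24], 0], [[-0.065, 0.024, -0.03], [0, 0, 30], 0], [[-0.065, 0.024, -0.055], [0, 0, 30], 0], [[-0.065, 0.024, -0.075], [0, 0, 30], 0], [[-0.065, 0.024, -0.083], [0, 0, 30], 0]]}}

```text
t: 19.27
position: [0.4123, -0.0441, 0.1712]
tcp_rot: [-0.0, 0.984, -0.178, -0.003]
contact_force: [-0.8, -0.5, -0.0]
width: 0.0005
gripper_force: 0.0
```

Call:
{"name": "jog_arm", "arguments": {"targets": [[[0, 0, -0.005], [0, 0, 0], 0], [[0, 0, -0.01], [0, 0, 0], 0], [[-0.001, 0, -0.015], [0, 0, 0], 0], [[-0.002, 0.001, -0.02], [0, 0, 0], 0], [[-0.003, 0.001, -0.025], [0, 0, 0], 0], [[-0.004, 0.001, -0.03], [0, 0, 0], 0], [[-0.005, 0.002, -0.034], [0, 0, 0], 0], [[-0.006, 0.002, -0.038], [0, 0, 0], 0]]}}

```text
t: 19.93
position: [0.4085, -0.0427, 0.1364]
tcp_rot: [0.0, 0.984, -0.178, 0.0]
contact_force: [-0.4, -0.0, -0.2]
width: 0.0004
gripper_force: 0.4
```

Call:
{"name": "jog_arm", "arguments": {"targets": [[[0, 0, -0.001], [0, 0, 0], 0], [[0, 0, -0.002], [0, 0, 0], 0], [[0, 0, -0.003], [0, 0, 0], 0], [[0, 0, -0.004], [0, 0, 0], 0], [[0, 0, -0.005], [0, 0, 0], 0], [[0, 0, -0.006], [0, 0, 0], 0], [[0, 0, -0.007], [0, 0, 0], 0], [[0, 0, -0.008], [0, 0, 0], 0]]}}

```text
t: 20.6
position: [0.4087, -0.0429, 0.1289]
tcp_rot: [0.0, 0.984, -0.178, 0.0]
contact_force: [-2.5, 1.2, 11.5]
width: 0.0001
gripper_force: 6.1
```

Call:
{"name": "jog_arm", "arguments": {"targets": [[[0, 0, 0], [0, 0, 0], 0], [[0, 0, 0.01], [0, 0, 0], 0], [[0, 0, 0.03], [0, 0, 0], 0], [[0, 0, 0.06], [0, 0, 0], 0], [[0, 0.02, 0.09], [0, 0, 0], 0], [[0, 0.05, 0.12], [0, 0, 0], 0], [[0, 0.08, 0.15], [0, 0, 0], 0], [[0, 0.1, 0.17], [0, 0, 0], 0]]}}

```text
t: 21.27
position: [0.4087, 0.0588, 0.3013]
tcp_rot: [-0.0, 0.984, -0.178, 0.001]
contact_force: [0.3, -0.3, 0.3]
width: 0.0004
gripper_force: 0.0
```

```bash
sed -i "s/^cv2.imwrite.*/cv2.imwrite('pics\/vf.png',np.hstack([cv2.resize(im[1][140:230,300:420],(400,300)),cv2.resize(im[2][200:335,170:350],(400,300))])[...,::-1])/" v.py; python3 v.py
```

```text
[0.40872152 0.05883672 0.30125364]
wrist knob (array([ 0.4802, -0.0679,  0.1632]), np.float64(130.0), array([22.5, 58.3])) 0.1637 ((479.75732421875, -69.09392547607422), (22.454862594604492, 58.261451721191406), 39.83579635620117)
wrist lid [ 0.4796 -0.0685  0.0868] 7572 plane [ 0.0017 -0.005   0.1055]
 lever 0  
 low 1984 [ 0.429 -0.04   0.122]
scene knob (array([ 0.4791, -0.0612,  0.1656]), np.float64(131.7), array([22.2, 63.6])) 0.1667 ((480.5784606933594, -65.9376449584961), (22.174434661865234, 63.56508255004883), 36.44082260131836)
scene lid [ 0.4795 -0.0663  0.0871] 419 plane [ 0.0114 -0.0301  0.1102]
 lever 3 [ 0.399 -0.033  0.135] [ 0.4   -0.027  0.135]
 low 150 [ 0.427 -0.041  0.123]
side knob (array([ 0.4781, -0.0741,  0.1626]), np.float64(-47.9), array([24.1, 56.7])) 0.1634 ((479.5341796875, -69.68264770507812), (24.098604202270508, 56.66586685180664), 40.761226654052734)
side lid [ 0.4797 -0.0678  0.0879] 1402 plane [-0.0043  0.0189  0.1062]
 lever 0  
 low 336 [ 0.428 -0.048  0.122]
```

View pics/vf.png

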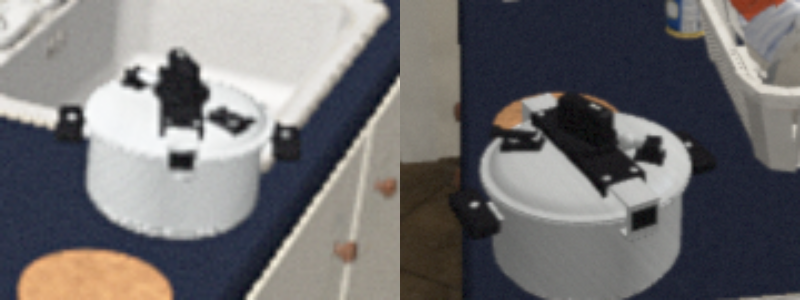

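The lid is home and level, the jaws are drawn in under the rim, the knob holds at about 70°, and the lever is flat at (230,120). Handing in.

```bash
python3 -c "
from bench import robot
print(robot.close_job())"
```

```text
the job is handed in; nothing more can be done
None
```

The job is handed in at about 21 s of the 64 s: the lemon is in the pot, the lid is level and fully home, the knob is clicked to locked and holding (about 70°), and the valve lever is folded flat.

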